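# Butt the tube against the saw fixture's stop and throw the two-stage clamp lever

## Robot

A 6-joint arm with a two-finger parallel gripper is mounted at the origin on the work surface. World frame = base frame: x ahead of the robot, y to its left, z up, the work surface at z = 0. Lengths are in m, angles in rad, forces in N, time in s.
With the tool pointing down it reaches from about 0.375 to 0.975 m from the base axis. Payload 3.8 kg.
Tool frame: the origin (TCP) lies midway between the tips of the shut fingers; the grasp point (between the pads) lies 19 mm behind it (robot.hold_point_z is the distance from the TCP to the grasp point, in m); x points along the fingers, y is the direction in which the jaws open and shut, and the axes are right-handed (so a half turn about x gives the same grasp; the last joint's range is limited). The gripper opens to 88 mm and grips with 3 to 60 N. Pads are 18 mm wide; open, the fingers measure 123 mm over their backs; the gripper's body (75 mm by 187 mm) begins 45 mm behind the grasp point.
Start: joints at [-1.364, 0.264, 1.604, -0, 1.274, -0.037], TCP at [0.163, -0.655, 0.217] pointing down, gripper open.
Joint ranges: [-2.63, 2.63], [-0.94, 2.18], [0.31, 2.57], [-1.31, 4.45], [0, 2.66], [-2.55, 2.55]. Speed limits (rad/s): [2.57, 2.57, 3.14, 3.14, 3.14, 3.14].

## Interface

Orientations are given as a rotation vector (axis times angle).
In Python, from workcell import robot, imaging, order gives the robot as it stands.
- The arm moves only by the shell command python3 -m pendant 'ROWS' [OPENING]. ROWS is JSON, a list of rows, each an object of numbers: "tx", "ty", "tz": the shift along the tool's x, y, z in units of 30 mm (1.0 is 30 mm); "wx", "wy", "wz": the turn, a rotation vector about the tool's x, y, z in units of 5 degrees (1.0 is 5 degrees). A call has 1 to 8 rows; each row shifts and turns the commanded pose from where the row before left it, along the tool's axes as they then stand; what a row does not reach is not made up. A row lasts 1/12 s, in which the tool goes at most 41.7 mm and 7.16 degrees, less where a joint would pass 70% of its speed; a pose out of reach is approached as far as the arm can. A call is refused whole if a number of a shift passes 1 or a number of a turn 1, either way. A call with a gripper value outside its range is refused whole. OPENING is the finger opening in mm, from 0 to 88.1, set as the call begins (- or left out, the last holds). The fingers move at their own pace and stop on an object; the grip force is fixed at half the most. Time passes only in rows, so rows that do not move let the fingers close. It gives the time, the measured TCP pose, the force and the opening at its end, in the units of the state.
- robot.get_state(): the state, without advancing time (a new reading comes with each control period).
- imaging.grab_frame(name): name is "scene" or "top"; returns the picture (480x640x3 uint8, blue, green, red); there is no depth.
- imaging.camera_model(name): a dict with "fx", "fy", "cx", "cy" (pixels), "dist" ([k1, k2, p1, p2, k3] as OpenCV has them; the pictures are not rectified), "xyz" and "rotation" of the camera in the world. Camera axes: x right, y down, z forward; pixel columns grow to the right and rows downward; lengths in m; the calibration is good to about 2 mm. A picture is of the moment at which its call begins. camera_model takes no time and is no camera call.
- order.finish_job(): hands the job in, once; it reports no verdict.
The state is a dict: "time_s": time; "joint_positions": joint angles; "qvel": joint speeds; "effort": joint torques, N m; "tcp_pos": TCP position; "tcp_rot": TCP orientation; "contact_force": force on the tool from outside, world axes, zero at the start; "moment": the same for the moment, N m; "width": finger opening in m.
Only numpy, scipy, OpenCV 4.12 (cv2) and the standard library are available. Lean on these libraries where they do the work, as an engineer would, in place of code of your own. Each camera call takes 0.05 s, during which the arm holds its last target.

## Task

Get the square tube ready for cutting without gripping or lifting anything: with the fingertips, push the tube along the fixture until its end butts against the length stop. Then push the clamp lever past its first click and all the way to its second stop, so that the jaw clamps the tube tight against the fixed jaw, still butted. Leave the other things on the bench where they are.

Things in the scene. Friction and masses are not known exactly. Their poses are not given: they have to be found in the camera images.
- vise: Blue clamping fixture fixed to the bench; place and yaw vary. Bed plate, top at 20 mm: x -70 to 100, y -135 to 125 mm, plus a quadrant plate x -145 to -55, y -85 to 85. Origin at table height; x from lever to jaws, y along the tube to the length stop, z up. Fixed jaw: face at x = 62, y -30 to 30, top 48 mm above the table. Lever stop pins 45 mm from the pivot, tops at 38 mm.
- stop_face (a point): Centre of the length stop's face, which looks along the fixture's -y. Upright steel plate 44 mm wide (x), 10 mm thick, top 60 mm above the table. At x = 45, y = 70, z = 35 mm in the fixture's frame.
- tube: Square metal tube, flat black plugs in its ends, 30 x 30 mm, 140 mm long along its own y, 0.17 to 0.34 kg, loose on the bed plate between the jaws: underside 20 mm, top 50 mm above the table. Origin: centre of its underside. Starts 25 to 55 mm short of the length stop, about along the fixture's y. Slides under a few newtons; some 6 mm of sideways play while the lever is off.
- tube_stop_end (a point): Centre of the tube's end face nearest the length stop (tube +y end).
- tube_free_end (a point): Centre of the tube's other end face (tube -y end), which stands out beyond the jaws, by at least 40 mm even when the tube is butted: the end to push, along the fixture's +y.
- jaw: Moving steel jaw, 14 x 60 mm, top 47 mm above the table, between lever pivot and tube; driven by the lever, it advances up to 8 mm along the fixture's +x and presses the tube against the fixed jaw only near the lever's second stop. It is sprung.
- clamp_lever (a joint): Lever angle (rad): 0 off, 0.6 first detent (tube not yet clamped), 1.2 second, hard stop (clamped). Starts near 0. Grows clockwise seen from above, the knob sweeping from the fixture's -y side to its +y side. Springs hold it at 0, 0.6 and 1.2; getting over the humps (about 0.3 and 0.9) takes some 5 to 8 N at the knob, and past a hump it moves on towards the next detent.
- lever_pivot (a point): Lever's pivot axis, vertical, 32 mm above the table (height of the lever's bar); at x = -40, y = 0 mm in the fixture's frame.
- lever_knob (a point): Centre of the top of the lever's upright black knob: cylinder, 22 mm diameter, 85 mm from the pivot axis, 28 to 84 mm above the table. Seen from the pivot it lies (0.6 - lever angle) rad to the -y side of the fixture's -x direction. The lever's thin bar lies at 32 mm height.
- collar: Bystander, not to be disturbed: steel collar ring, 40 mm across, 16 mm high, lying on the fixture's bed plate beside the length stop. Origin at the centre of its underside.
- round_offcut: Bystander, not to be disturbed: steel round bar offcut standing upright, 32 mm diameter, 55 mm high. Origin at the centre of its underside.
- wrench: Bystander, not to be disturbed: open-ended wrench lying on the table. Origin at its middle, roughly.
- angle_block: Bystander, not to be disturbed: dark steel block 40 x 60 x 30 mm. Origin at the centre of its underside.
- wax_tin: Bystander, not to be disturbed: closed metal tin, 70 mm diameter, 45 mm high. Origin at the centre of its underside.
- oil_bottle: Bystander, not to be disturbed: closed white bottle, 60 mm diameter, 160 mm high. Origin at the centre of its underside.
Things that resemble listed ones, but are neither listed nor needed, are in the scene too. There is more than one size of the tube; the one meant has the size given above.

How it is judged:
On the way, in this order (a step that is already met when the one before it is completed fails the run):
1. the tube butts against the length stop (within 3 mm) while the lever is still off (y of tube_stop_end in the frame of stop_face above -0.003 m and value of joint clamp_lever below 0.25 rad), for 0.1 s.
2. the lever has passed its first detent and reached the second stop (value of joint clamp_lever above 1.12 rad), for 0.2 s.
At the end, for the whole second after the job is handed in: The tube lies flat and along the fixture (within 0.05 rad), its end within 3 mm of the length stop; the lever stands at its second stop (above 1.12 rad of 1.2) and the moving jaw presses the tube (over 2 N); all at rest (y of tube_stop_end in the frame of stop_face above -0.003 m and value of joint clamp_lever above 1.12 rad and contact force between jaw and tube above 2 N and angle between the y axis of tube and the y axis of vise, either way round below 0.05 rad and angle between tube's own z axis and vertical below 0.05 rad and linear speed of tube below 0.01 m/s); the robot touches nothing.
It fails at once if the tube is lifted more than 12 mm off the bed, or tipped (height (world z) of tube above 0.032 m or angle between tube's own z axis and vertical above 0.25 rad).
It fails at once if another thing on the bench is moved more than 30 mm, lifted or knocked over (distance of any of collar, round_offcut, wrench, angle_block, wax_tin, oil_bottle from where it was at the start of the episode above 0.03 m or angle between any of round_offcut, oil_bottle, wax_tin's own z axis and vertical above 0.5 rad).
It also fails if it takes over 43 s, if anything falls off the work surface, if the arm or the gripper's body presses on something with over 40 N, if the wrist force passes 120 N, or if a joint passes its speed limit or range.

## Working session

There is one attempt and no reset: what is moved stays moved. The work goes in short steps, Python scripts to look and compute and a shell command to move; the robot and the scene stay as the last step left them, time stands still between calls to the robot, and variables do not carry over. Pictures are saved under pics/ and viewed, and the job is handed in when it is done.

```bash
mkdir -p pics; python3 - <<'E'
from workcell import robot, imaging
import cv2
for n in("scene","top"):
    cv2.imwrite(f"pics/{n}0.png",imaging.grab_frame(n)); print(n,imaging.camera_model(n))
print(robot.get_state())
E
```

```text
scene {'fx': 453.1034384096982, 'fy': 453.1034384096982, 'cx': 322.5687083593916, 'cy': 233.03641324210554, 'dist': array([0.00584627, 0.        , 0.        , 0.        , 0.        ]), 'xyz': array([1.34469492, 0.20475124, 0.6296313 ]), 'rotation': array([-1.47545418, -1.83399214,  0.99179487])}
top {'fx': 526.24325850255, 'fy': 526.24325850255, 'cx': 313.37194211035495, 'cy': 238.3552573397844, 'dist': array([-0.15149844,  0.        ,  0.        ,  0.        ,  0.        ]), 'xyz': array([ 0.37851171, -0.00312092,  1.18858335]), 'rotation': array([-2.10899671,  2.10962993, -0.17503217])}
{'time_s': 0.1, 'joint_positions': array([-1.36391217e+00,  2.64681030e-01,  1.60520914e+00, -3.35116060e-06,
        1.27371188e+00, -3.68993127e-02]), 'qvel': array([ 0.00071983, -0.00182993, -0.00132687,  0.00058198,  0.00063342,
        0.00152198]), 'effort': array([ 2.33434612e-04, -5.03618968e+01, -3.58071685e+01,  7.31253927e-02,
        2.32911733e-02, -5.89560614e-05]), 'tcp_pos': array([ 0.16278701, -0.65437842,  0.21562567]), 'tcp_rot': array([ 2.09255644,  0.25846996, -2.09292281]), 'contact_force': array([ 0.65296361, -0.13500692, -0.24724539]), 'moment': array([-0.01104973, -0.03013287,  0.00380301]), 'width': 0.0880210569089327}
```

View pics/top0.png

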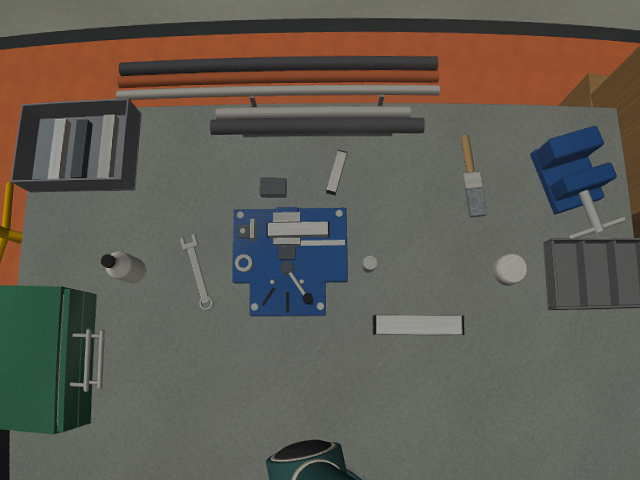

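View pics/scene0.png

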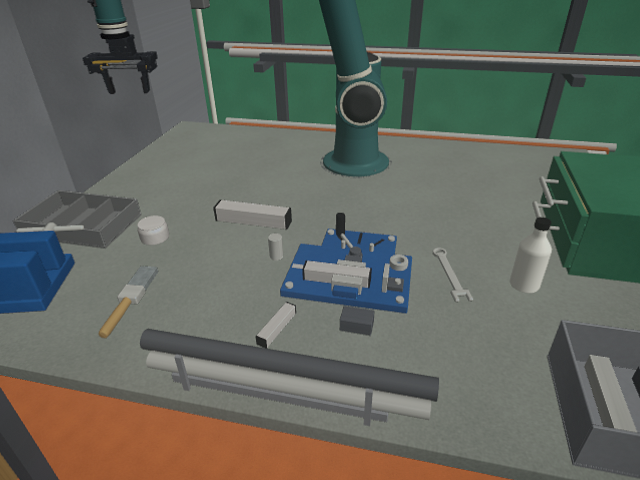

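The top view has world +x up and +y left. The blue fixture is centred near (290,260), with the lever knob at (308,299) and the length stop near (250,228). The robot base is at the bottom.

What could be taken for the tube: the bar in the fixture (298,229), a large bar on the table (418,325), a thin bar (337,172), bars in the tray (60–107,148), and a thin strip (323,242). The one in the fixture fits the description. Next I'll check it in a close crop.

```bash
python3 - <<'E'
import cv2
a=cv2.imread("pics/top0.png")[195:325,220:390]; cv2.imwrite("pics/ctop0.png",cv2.resize(a,None,fx=4.5,fy=4.5,interpolation=cv2.INTER_CUBIC))
a=cv2.imread("pics/scene0.png")[200:320,265:425]; cv2.imwrite("pics/cscene0.png",cv2.resize(a,None,fx=5,fy=5,interpolation=cv2.INTER_CUBIC))
E
```

```text
(no output)
```

View pics/ctop0.png

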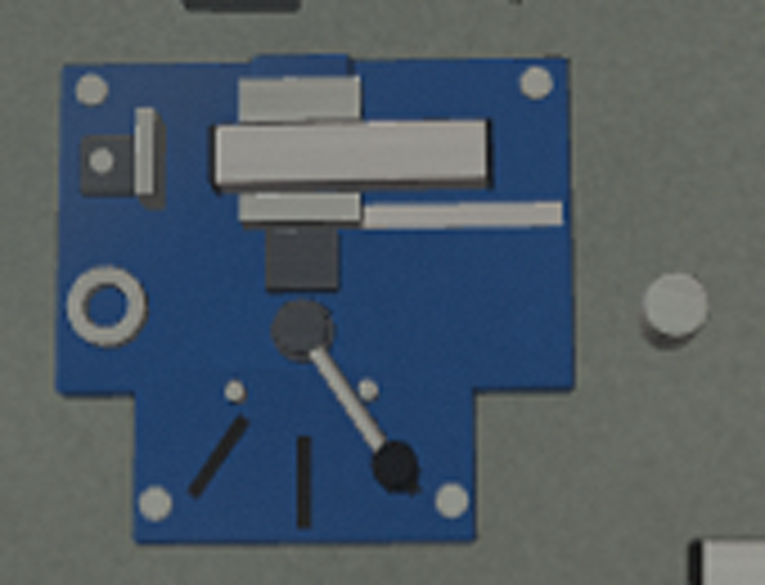

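View pics/cscene0.png

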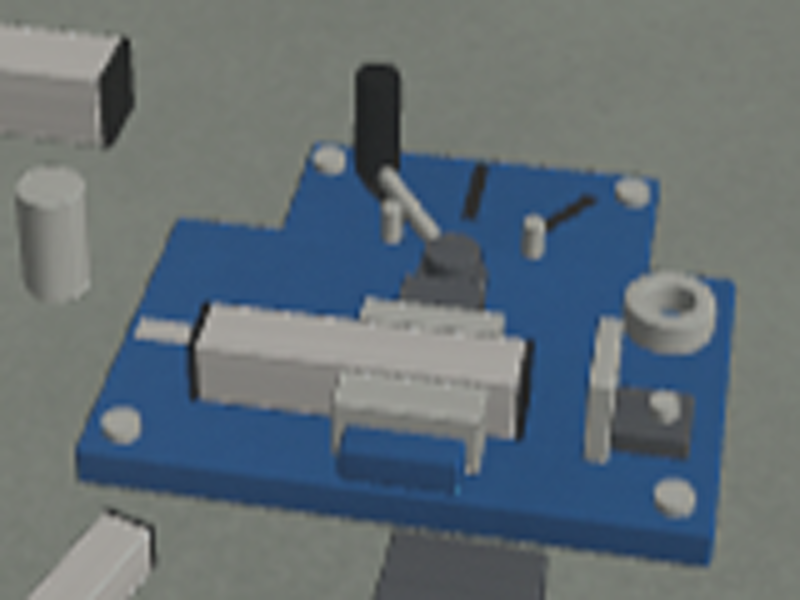

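The crop confirms it: in the fixture is the 30 mm bar with black ends, stop end at crop (215,155) and free end at (490,153). The stop plate is at (146,150), the knob at (396,464) and the pivot at (302,328). The round offcut stands at (675,305).

Next I'll fit the fixture pose to its plate corners.

```bash
cat > h.py <<'E'
import numpy as np, cv2
from scipy.spatial.transform import Rotation as R
from workcell import imaging
def ray(n,uv,z):
    m=imaging.camera_model(n);K=np.array([[m['fx'],0,m['cx']],[0,m['fy'],m['cy']],[0,0,1]])
    p=cv2.undistortPoints(np.array(uv,float).reshape(-1,1,2),K,np.array(m['dist'])).reshape(-1,2)
    d=np.c_[p,np.ones(len(p))]@R.from_rotvec(m['rotation']).as_matrix().T
    c=np.array(m['xyz']); z=np.broadcast_to(z,len(d)); return c+d*((z-c[2])/d[:,2])[:,None]
def ctop(c): c=np.array(c,float); return (c+.5)/4.5-.5+[220,195]
def fit(F,W):
    F=np.array(F,float);W=np.array(W)[:,:2];a=F-F.mean(0);b=W-W.mean(0)
    th=np.arctan2((a[:,0]*b[:,1]-a[:,1]*b[:,0]).sum(),(a*b).sum());c,s=np.cos(th),np.sin(th);M=np.array([[c,-s],[s,c]])
    o=W.mean(0)-M@F.mean(0); return o,th,M,W-(F@M.T+o)
E
python3 - <<'E'
from h import *
px=ctop([(62,65),(569,58),(574,388),(57,392),(137,541),(475,541)])
F=np.array([(100,125),(100,-135),(-70,-135),(-70,125),(-145,85),(-145,-85)])/1e3
W=ray("top",px,.02)
o,th,M,r=fit(F,W);print(o,th,(r*1e3).round(1).tolist())
def inf(c,z):
    w=ray("top",ctop(c),z);return w.round(4).tolist(),((w[:,:2]-o)@M*1e3).round(1).tolist()
print("tube top corners",inf([(216,126),(488,120),(491,182),(217,187)],.05))
print("stop face top",inf([(155,108),(153,194)],.06))
print("knob,pivot",inf([(396,464)],.084),inf([(302,326)],.042))
print("offcut",inf([(675,304)],.055)); print("collar",inf([(106,306)],.036))
print("pins",inf([(235,390),(368,389)],.038))
E
```

```text
[0.57671021 0.08617383] 0.009678819095355515 [[-1.3, -0.1], [-1.5, 0.6], [0.2, 1.4], [0.6, -1.1], [1.5, -2.2], [0.4, 1.2]]
tube top corners ([[0.635, 0.1286, 0.05], [0.6375, -0.0059, 0.05], [0.6064, -0.0072, 0.05], [0.6043, 0.1275, 0.05]], [[58.7, 41.8], [59.9, -92.6], [28.8, -93.7], [28.0, 41.1]])
stop face top ([[0.642, 0.1578, 0.06], [0.5989, 0.1577, 0.06]], [[66.0, 70.9], [22.9, 71.3]])
knob,pivot ([[0.4657, 0.0376, 0.084]], [[-111.5, -47.5]]) ([[0.5364, 0.0854, 0.042]], [[-40.3, -0.4]])
offcut ([[0.545, -0.0959, 0.055]], [[-33.5, -181.8]])
collar ([[0.5472, 0.1832, 0.036]], [[-28.6, 97.3]])
pins ([[0.5054, 0.1182, 0.038], [0.5059, 0.0531, 0.038]], [[-71.0, 32.8], [-71.1, -32.4]])
```

```bash
cat >> h.py <<'E'
from workcell import robot
O=np.array([0.5767,0.0862]);TH=0.0097;MF=np.array([[np.cos(TH),-np.sin(TH)],[np.sin(TH),np.cos(TH)]])
def f2w(x,y): return O+MF@(np.array([x,y])/1e3)
def to(x,y,z):
    "fixture mm, z mm -> delta in tool units now; also tool axes in the fixture"
    s=robot.get_state();T=R.from_rotvec(s['tcp_rot']).as_matrix();p=s['tcp_pos']
    t=np.r_[f2w(x,y),z/1e3];d=t-p
    print("t",round(s['time_s'],2),"tcp fix",(MF.T@(p[:2]-O)*1e3).round(1),round(p[2]*1e3,1),"F",np.round(s['contact_force'],1),"w",round(s['width']*1e3,1))
    print("delta tool units",(T.T@d/.03).round(2)," toolx",T[:,0].round(3),"tooly",T[:,1].round(3),"toolz",T[:,2].round(3))
    # wanted: x down, z along fixture +-y
    for sg in(1,-1):
        zz=np.r_[MF@[0,sg],0];xx=np.array([0,0,-1.]);D=np.c_[xx,np.cross(zz,xx),zz]
        print("turn units",(R.from_matrix(T.T@D).as_rotvec(degrees=True)/5).round(2))
E
python3 -c "
from h import *
to(45,-130,120)"
```

```text
t 0.1 tcp fix [-421.1 -736.5] 215.6 F [ 0.7 -0.1 -0.2] w 88.0
delta tool units [  3.22 -16.06 -19.8 ]  toolx [-0.     0.002 -1.   ] tooly [ 0.241 -0.97  -0.002] toolz [-0.97  -0.241 -0.   ]
turn units [2.068e+01 2.000e-02 2.000e-02]
turn units [-15.32  -0.02   0.02]
```

```bash
python3 -m pendant '[{"tz":-1,"wx":-0.5},{"tz":-1,"wx":-0.55},{"tz":-1,"wx":-0.55},{"tz":-1,"wx":-0.55},{"tz":-1,"wx":-0.55},{"tz":-1,"wx":-0.55},{"tz":-1,"wx":-0.55},{"tz":-1,"wx":-0.55}]' 0
python3 -m pendant '[{"tz":-1,"wx":-0.55},{"tz":-1,"wx":-0.55},{"tz":-1,"wx":-0.55},{"tz":-1,"wx":-0.55},{"tz":-1,"wx":-0.55},{"tz":-1,"wx":-0.55},{"tz":-1,"wx":-0.55},{"tz":-1,"wx":-0.55}]'
python3 -c "
from h import *
to(45,-140,120)"
```

```text
t 0.1 tcp fix [-421.1 -736.5] 215.6 F [ 0.7 -0.1 -0.2] w 88.0
delta tool units [  3.22 -15.73 -19.72]  toolx [-0.     0.002 -1.   ] tooly [ 0.241 -0.97  -0.002] toolz [-0.97  -0.241 -0.   ]
turn units [2.068e+01 2.000e-02 2.000e-02]
turn units [-15.32  -0.02   0.02]validation failed for argument at $[0]...
validation failed for argument at $[0]...
```

```bash
python3 -m pendant '[{"tx":0.0,"ty":0.0,"tz":-1.0,"wx":-0.5,"wy":0.0,"wz":0.0}]' 0; python3 -m pendant --help | head -30
```

```text
time_s: 0.18
tcp_pos: [0.188, -0.6485, 0.2159]
tcp_rot: [2.067, 0.297, -2.073]
contact_force: [-0.1, -0.6, -0.4]
width: 0.0832invalid input: not JSON, or not a number
```

All six keys are needed in each row.

```bash
python3 -m pendant '[{"tx":0,"ty":0,"tz":-1,"wx":-0.55,"wy":0,"wz":0},{"tx":0,"ty":0,"tz":-1,"wx":-0.55,"wy":0,"wz":0},{"tx":0,"ty":0,"tz":-1,"wx":-0.55,"wy":0,"wz":0},{"tx":0,"ty":0,"tz":-1,"wx":-0.55,"wy":0,"wz":0},{"tx":0,"ty":0,"tz":-1,"wx":-0.55,"wy":0,"wz":0},{"tx":0,"ty":0,"tz":-1,"wx":-0.55,"wy":0,"wz":0},{"tx":0,"ty":0,"tz":-1,"wx":-0.55,"wy":0,"wz":0},{"tx":0,"ty":0,"tz":-1,"wx":-0.55,"wy":0,"wz":0}]'
python3 -m pendant '[{"tx":0,"ty":0,"tz":-1,"wx":-0.55,"wy":0,"wz":0},{"tx":0,"ty":0,"tz":-1,"wx":-0.55,"wy":0,"wz":0},{"tx":0,"ty":0,"tz":-1,"wx":-0.55,"wy":0,"wz":0},{"tx":0,"ty":0,"tz":-1,"wx":-0.55,"wy":0,"wz":0},{"tx":0,"ty":0,"tz":-1,"wx":-0.55,"wy":0,"wz":0},{"tx":0,"ty":0,"tz":-1,"wx":-0.55,"wy":0,"wz":0},{"tx":0,"ty":0,"tz":-1,"wx":-0.55,"wy":0,"wz":0},{"tx":0,"ty":0,"tz":-1,"wx":-0.55,"wy":0,"wz":0}]'
python3 -c "
from h import *
to(45,-140,120)"
```

```text
time_s: 0.85
tcp_pos: [0.4073, -0.5418, 0.2161]
tcp_rot: [1.833, 0.643, -1.833]
contact_force: [0.0, -0.1, 0.9]
width: 0.0299
time_s: 1.52
tcp_pos: [0.5662, -0.3639, 0.2161]
tcp_rot: [1.576, 0.922, -1.577]
contact_force: [-0.3, -0.1, 0.2]
width: 0.0002
t 1.52 tcp fix [ -14.9 -450. ] 216.1 F [-0.3 -0.1  0.2] w 0.2
delta tool units [ 3.21 -3.43 -9.95]  toolx [-0.001  0.001 -1.   ] tooly [ 0.871 -0.491 -0.001] toolz [-0.491 -0.871 -0.   ]
turn units [3.001e+01 1.000e-02 1.000e-02]
turn units [-5.99 -0.    0.01]
```

```bash
python3 -m pendant '[{"tx":0.2,"ty":-0.07,"tz":-0.96,"wx":-0.55,"wy":0,"wz":0},{"tx":0.2,"ty":-0.07,"tz":-0.96,"wx":-0.55,"wy":0,"wz":0},{"tx":0.2,"ty":-0.07,"tz":-0.96,"wx":-0.55,"wy":0,"wz":0},{"tx":0.2,"ty":-0.07,"tz":-0.96,"wx":-0.55,"wy":0,"wz":0},{"tx":0.2,"ty":-0.07,"tz":-0.96,"wx":-0.55,"wy":0,"wz":0},{"tx":0.2,"ty":-0.07,"tz":-0.96,"wx":-0.55,"wy":0,"wz":0},{"tx":0.2,"ty":-0.07,"tz":-0.96,"wx":-0.55,"wy":0,"wz":0},{"tx":0.2,"ty":-0.07,"tz":-0.96,"wx":-0.55,"wy":0,"wz":0}]'
python3 -c "
from h import *
to(45,-140,90)"
```

```text
time_s: 2.18
tcp_pos: [0.6278, -0.1428, 0.1679]
tcp_rot: [1.303, 1.146, -1.304]
contact_force: [0.1, 0.2, -0.4]
width: 0.0002
t 2.18 tcp fix [  48.8 -229.5] 167.9 F [ 0.1  0.2 -0.4] w 0.2
delta tool units [ 2.6  -0.54 -2.94]  toolx [-0.001  0.    -1.   ] tooly [ 0.992 -0.129 -0.001] toolz [-0.129 -0.992 -0.   ]
turn units [3.441e+01 1.000e-02 0.000e+00]
turn units [-1.59 -0.    0.01]
```

```bash
python3 -m pendant '[{"tx":0.6,"ty":-0.1,"tz":-0.95,"wx":-0.55,"wy":0,"wz":0},{"tx":0.6,"ty":-0.1,"tz":-0.95,"wx":-0.55,"wy":0,"wz":0},{"tx":0.7,"ty":-0.1,"tz":-0.95,"wx":-0.5,"wy":0,"wz":0},{"tx":0.7,"ty":0,"tz":-0.1,"wx":0,"wy":0,"wz":0},{"tx":0,"ty":0,"tz":0,"wx":0,"wy":0,"wz":0}]'
python3 - <<'E'
from h import *
to(44,-135,32)
cv2.imwrite("pics/top1.png",imaging.grab_frame("top"));s=imaging.grab_frame("scene")
cv2.imwrite("pics/scene1.png",cv2.resize(s[130:330,200:440],None,fx=3,fy=3,interpolation=cv2.INTER_CUBIC))
E
```

```text
time_s: 2.6
tcp_pos: [0.6216, -0.0528, 0.0853]
tcp_rot: [1.197, 1.222, -1.207]
contact_force: [-1.1, -1.2, -1.3]
width: 0.0006
t 2.6 tcp fix [  43.6 -139.5] 85.3 F [-1.1 -1.2 -1.3] w 0.6
delta tool units [ 1.78  0.03 -0.15]  toolx [-0.01   0.001 -1.   ] tooly [ 1.     0.011 -0.01 ] toolz [ 0.011 -1.    -0.001]
turn units [-3.598e+01 -1.700e-01 -3.000e-02]
turn units [ 0.02 -0.02  0.11]
```

View pics/scene1.png

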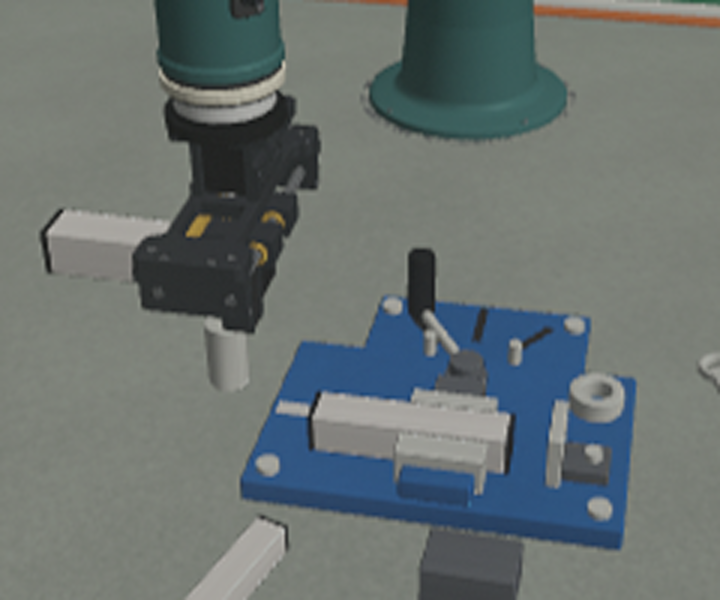

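The scene view shows the gripper body at (210,270) and the fixture unchanged. The fingers aren't obvious, so I'll project the TCP into the view and look closer.

```bash
cat >> h.py <<'E'
def proj(n,P):
    m=imaging.camera_model(n);K=np.array([[m['fx'],0,m['cx']],[0,m['fy'],m['cy']],[0,0,1]])
    Rm=R.from_rotvec(m['rotation']).as_matrix().T
    return cv2.projectPoints(np.array(P,float).reshape(-1,1,3),cv2.Rodrigues(Rm)[0],-Rm@np.array(m['xyz']),K,np.array(m['dist']))[0].reshape(-1,2)
E
python3 - <<'E'
from h import *
p=proj("scene",[(0.6216,-.0528,.0853),(0.6216,-.0528,.15),(*f2w(44,-96),.05)]);print(p,(p-[200,130])*3)
E
```

```text
[[281.82091369 247.27800137]
 [279.76644388 220.80113378]
 [302.76842088 263.46561875]] [[245.46274107 351.83400412]
 [239.29933165 272.40340134]
 [308.30526263 400.39685626]]
```

View pics/top1.png

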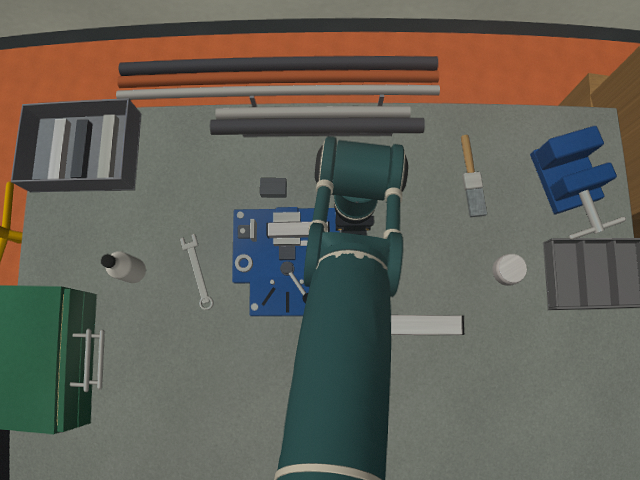

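```bash
python3 - <<'E'
from h import *
s=imaging.grab_frame("scene")
print(robot.get_state()['tcp_pos'],robot.get_state()['time_s'])
cv2.imwrite("pics/scene2.png",cv2.resize(s[180:290,230:340],None,fx=5,fy=5,interpolation=cv2.INTER_CUBIC))
E
```

```text
[ 0.62630215 -0.05593984  0.09125323] 2.75
```

View pics/scene2.png

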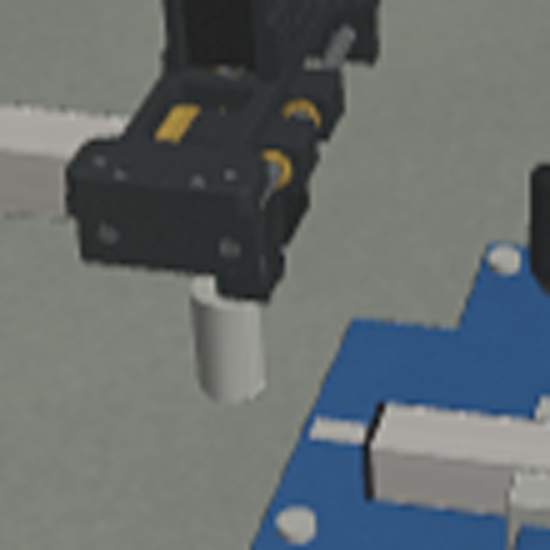

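```bash
python3 - <<'E'
from h import *
p=robot.get_state()['tcp_pos'];x,y,z=p
P=[p,(x+.094,y-.037,z+.064),(x+.094,y+.037,z+.064),(x+.0175,y+.009,z),(x+.0175,y-.009,z),(.545,-.096,.055),(.545,-.096,0)]
print(((proj("scene",P)-[230,180])*5).round())
E
```

```text
[[247. 330.]
 [ 62. 322.]
 [256. 346.]
 [256. 357.]
 [213. 352.]
 [222. 283.]
 [230. 381.]]
```

```bash
python3 - <<'E'
from h import *
p=np.array([.1628,-.6544,.2156]);ty=np.array([.241,-.97,0])
print(proj("scene",[p,p+.044*ty,p-.044*ty,p+[0,0,.064],p+[0,0,.064]+.094*ty,p+[0,0,.064]-.094*ty]).round(1))
s=cv2.imread("pics/scene0.png");cv2.imwrite("pics/c3.png",cv2.resize(s[0:110,60:180],None,fx=5,fy=5,interpolation=cv2.INTER_CUBIC))
E
```

```text
[[130.6  99.8]
 [115.7 100.1]
 [145.4  99.6]
 [125.   77.8]
 [ 92.4  78.4]
 [157.6  77.2]]
```

View pics/c3.png

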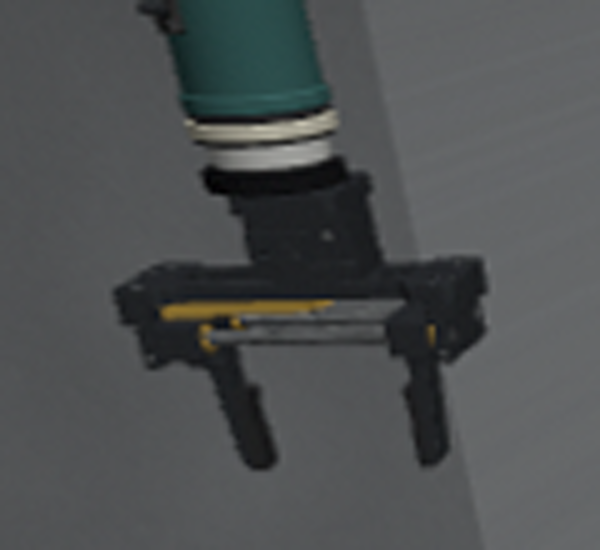

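The offcut projects where it's seen, within about 2 px. The gripper appears about 12 px higher in the scene view than its reported TCP implies. I'll check that before going down.

```bash
python3 - <<'E'
from h import *
p=robot.get_state()['tcp_pos'];x,y,z=p
P=[(x+a,y+b,z+h) for h in(.064,.12) for a,b in((.094,.037),(.094,-.037),(-.094,-.037),(-.094,.037))]
im=cv2.imread("pics/top1.png")
pr=proj("top",P);print(pr.round(1), proj("top",[(0,0,0)]),proj("scene",[(0,0,0),(0,.0,.0),(.08,0,0)]))
sc=imaging.grab_frame("scene")
def ov(im,n,pr,x0,y0,w,h,f,out):
    c=cv2.resize(im[y0:y0+h,x0:x0+w],None,fx=f,fy=f,interpolation=cv2.INTER_CUBIC)
    for k,q in enumerate(pr): cv2.circle(c,tuple(int(v) for v in (q-[x0,y0]+.5)*f),3,(0,255,255) if k<4 else (0,0,255),-1)
    cv2.imwrite(out,c)
ov(im,"top",pr,270,120,150,150,4,"pics/o1.png")
P2=P+[p,(*f2w(100,125),.02),(*f2w(100,-135),.02),(*f2w(-70,-135),.02),(*f2w(28.5,-96),.05),(*f2w(58.5,-96),.05),(0,0,0)]
ov(sc,"scene",proj("scene",P2),200,120,220,200,3.5,"pics/o2.png")
E
```

```text
[[334.3 170.7]
 [370.3 170.5]
 [372.2 261.2]
 [334.9 261.3]
 [334.7 161.6]
 [372.6 161.5]
 [374.7 256.8]
 [335.3 256.9]] [[325.58868654 512.63622809]] [[355.00993687 161.72182533]
 [355.00993687 161.72182533]
 [350.82227259 172.44391506]]
```

View pics/o1.png

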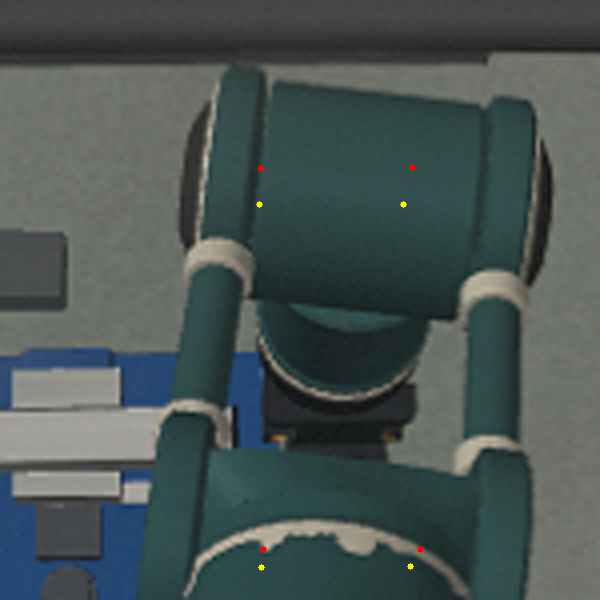

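View pics/o2.png

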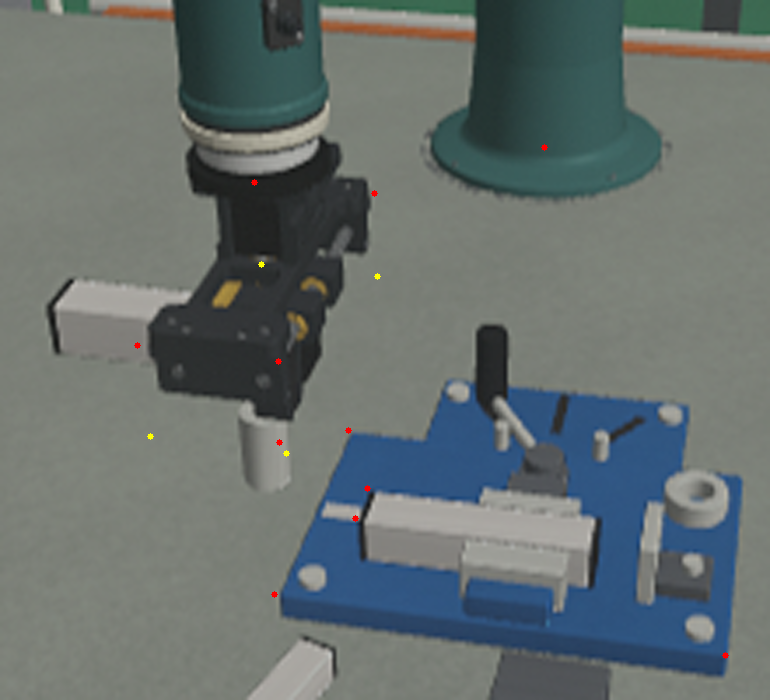

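```bash
python3 - <<'E'
from h import *
for x in(.626,.585):
  for z in(.25,.28,.31,.34):
    y=-.056;r=.033
    s=(proj("scene",[(x,y,z),(x+r,y,z)])-[200,120])*3.5; t=(proj("top",[(x,y,z),(x-r,y,z),(x,y+r,z),(x,y-r,z)])-[270,120])*4
    print(x,z,"scene c,near",s.round().tolist(),"top c,near,left,right",t.round().tolist())
E
```

```text
0.626 0.25 scene c,near [[259.0, 197.0], [239.0, 226.0]] top c,near,left,right [[342.0, 333.0], [343.0, 403.0], [270.0, 333.0], [414.0, 333.0]]
0.626 0.28 scene c,near [[254.0, 145.0], [234.0, 173.0]] top c,near,left,right [[346.0, 316.0], [347.0, 388.0], [272.0, 316.0], [419.0, 315.0]]
0.626 0.31 scene c,near [[250.0, 91.0], [229.0, 117.0]] top c,near,left,right [[349.0, 297.0], [350.0, 372.0], [273.0, 298.0], [426.0, 297.0]]
0.626 0.34 scene c,near [[245.0, 35.0], [224.0, 59.0]] top c,near,left,right [[353.0, 278.0], [355.0, 354.0], [274.0, 278.0], [432.0, 278.0]]
0.585 0.25 scene c,near [[281.0, 164.0], [263.0, 191.0]] top c,near,left,right [[343.0, 420.0], [344.0, 491.0], [271.0, 420.0], [416.0, 420.0]]
0.585 0.28 scene c,near [[278.0, 114.0], [259.0, 139.0]] top c,near,left,right [[347.0, 405.0], [348.0, 479.0], [272.0, 405.0], [421.0, 405.0]]
0.585 0.31 scene c,near [[274.0, 61.0], [255.0, 85.0]] top c,near,left,right [[351.0, 390.0], [352.0, 465.0], [274.0, 390.0], [428.0, 389.0]]
0.585 0.34 scene c,near [[270.0, 6.0], [250.0, 29.0]] top c,near,left,right [[355.0, 373.0], [356.0, 451.0], [275.0, 373.0], [434.0, 373.0]]
```

Top and scene views agree with the reported x and y (wrist ring at z ≈ 0.28 m). Only the fingertip height in the picture is unclear. I'll go down part-way and look again. If anything the real tip is higher than reported, so this is safe.

```bash
python3 -m pendant '[{"tx":0.5,"ty":0,"tz":0,"wx":0,"wy":0,"wz":0.1},{"tx":0.5,"ty":-0.1,"tz":0,"wx":0,"wy":0,"wz":0},{"tx":0,"ty":0,"tz":0,"wx":0,"wy":0,"wz":0},{"tx":0,"ty":0,"tz":0,"wx":0,"wy":0,"wz":0},{"tx":0,"ty":0,"tz":0,"wx":0,"wy":0,"wz":0}]'
python3 - <<'E'
from h import *
to(44,-135,32)
s=imaging.grab_frame("scene");p=robot.get_state()['tcp_pos']
print(((proj("scene",[p])-[230,180])*5).round())
cv2.imwrite("pics/scene3.png",cv2.resize(s[180:290,230:340],None,fx=5,fy=5,interpolation=cv2.INTER_CUBIC))
E
```

```text
time_s: 3.22
tcp_pos: [0.6245, -0.0563, 0.0625]
tcp_rot: [1.209, 1.204, -1.196]
contact_force: [0.4, 0.1, 0.7]
width: 0.0007
t 3.22 tcp fix [  46.4 -143. ] 62.5 F [0.4 0.1 0.7] w 0.7
delta tool units [ 1.02 -0.09 -0.27]  toolx [ 0.011 -0.    -1.   ] tooly [1.    0.007 0.011] toolz [ 0.007 -1.     0.   ]
turn units [ 3.597e+01 -2.000e-01 -1.000e-02]
turn units [-0.03  0.   -0.13]
[[253. 384.]]
```

View pics/scene3.png

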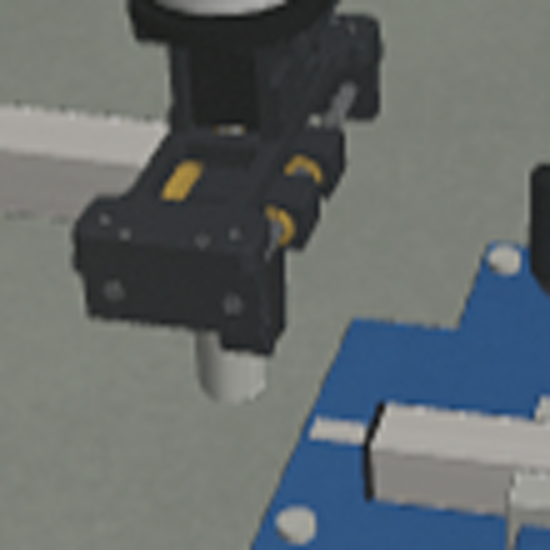

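The fingers should show at (253,384), but only the offcut's edge is there. So the tips are hidden behind the body and probably sit higher than reported. I'll lower beside the free end, over the bed plate, and look again, watching the force.

```bash
python3 -m pendant '[{"tx":0,"ty":0,"tz":-0.4,"wx":0,"wy":0,"wz":-0.1},{"tx":0.4,"ty":0,"tz":-0.1,"wx":0,"wy":0,"wz":0},{"tx":0.3,"ty":0,"tz":0,"wx":0,"wy":0,"wz":0},{"tx":0.2,"ty":0,"tz":0,"wx":0,"wy":0,"wz":0},{"tx":0,"ty":0,"tz":0,"wx":0,"wy":0,"wz":0},{"tx":0,"ty":0,"tz":0,"wx":0,"wy":0,"wz":0}]'
python3 - <<'E'
from h import *
to(44,-125,32)
s=imaging.grab_frame("scene");p=robot.get_state()['tcp_pos']
print(((proj("scene",[p])-[230,180])*5).round())
cv2.imwrite("pics/scene4.png",cv2.resize(s[180:290,230:340],None,fx=5,fy=5,interpolation=cv2.INTER_CUBIC))
E
```

```text
time_s: 3.77
tcp_pos: [0.622, -0.0403, 0.0324]
tcp_rot: [1.202, 1.215, -1.205]
contact_force: [0.4, -0.4, 0.5]
width: 0.0003
t 3.77 tcp fix [  44.  -126.9] 32.4 F [ 0.4 -0.4  0.5] w 0.3
delta tool units [ 0.01 -0.   -0.06]  toolx [-0.003  0.    -1.   ] tooly [ 1.     0.008 -0.003] toolz [ 0.008 -1.    -0.   ]
turn units [35.99  0.05  0.  ]
turn units [-0.01 -0.    0.03]
[[294. 441.]]
```

View pics/scene4.png

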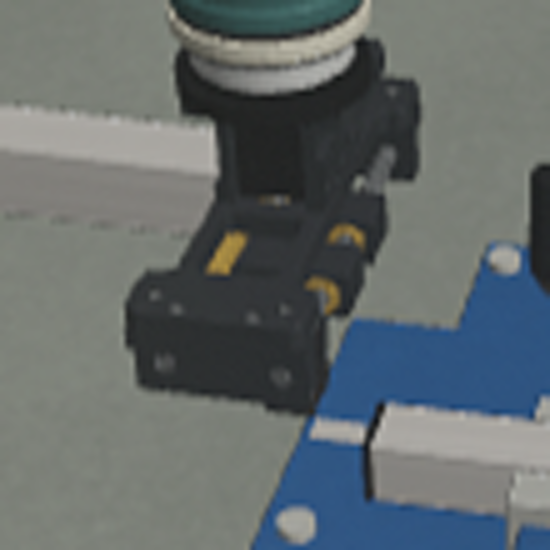

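```bash
python3 - <<'E'
from h import *
s=imaging.grab_frame("scene")
c=s[230:280,250:320].astype(float);c=np.clip(255*(c/255)**.5,0,255).astype('uint8')
cv2.imwrite("pics/scene5.png",cv2.resize(c,None,fx=10,fy=10,interpolation=cv2.INTER_NEAREST))
s=imaging.grab_frame("top");c=s[200:300,220:400]
cv2.imwrite("pics/top5.png",cv2.resize(c,None,fx=4,fy=4,interpolation=cv2.INTER_CUBIC))
E
```

```text
(no output)
```

View pics/scene5.png

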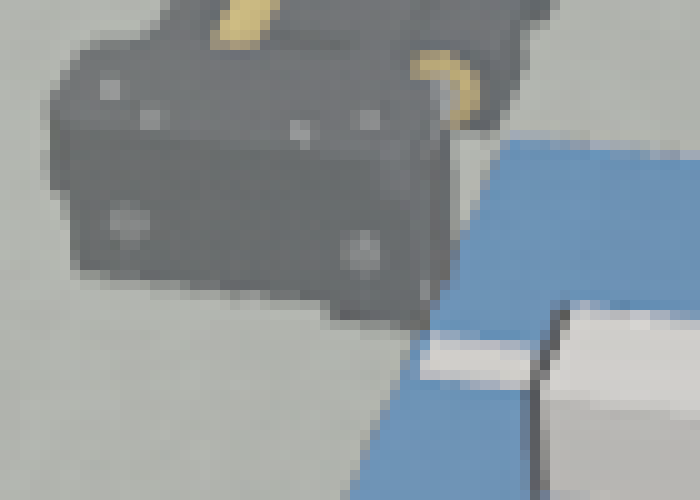

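View pics/top5.png

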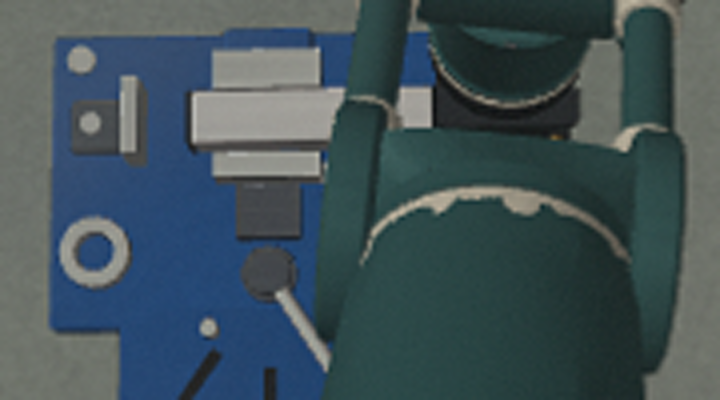

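The part showing at scene5 (330–430,328) is close to the expected tip position, about 15 mm high at most. A push at reported z = 27 mm meets the 20–50 mm high end face either way. I'll approach slowly and read the force.

```bash
python3 -m pendant '[{"tx":0.2,"ty":0,"tz":-0.1,"wx":0,"wy":0,"wz":0},{"tx":0,"ty":0,"tz":-0.15,"wx":0,"wy":0,"wz":0},{"tx":0,"ty":0,"tz":-0.15,"wx":0,"wy":0,"wz":0},{"tx":0,"ty":0,"tz":-0.15,"wx":0,"wy":0,"wz":0},{"tx":0,"ty":0,"tz":-0.1,"wx":0,"wy":0,"wz":0},{"tx":0,"ty":0,"tz":0,"wx":0,"wy":0,"wz":0}]'
python3 -m pendant '[{"tx":0,"ty":0,"tz":-0.1,"wx":0,"wy":0,"wz":0},{"tx":0,"ty":0,"tz":-0.1,"wx":0,"wy":0,"wz":0},{"tx":0,"ty":0,"tz":0,"wx":0,"wy":0,"wz":0}]'
python3 - <<'E'
from h import *
to(44,-79,27)
E
```

```text
time_s: 4.42
tcp_pos: [0.623, -0.0201, 0.0279]
tcp_rot: [1.203, 1.213, -1.202]
contact_force: [-0.6, -0.4, -0.1]
width: 0.0005
time_s: 4.67
tcp_pos: [0.6233, -0.0149, 0.0284]
tcp_rot: [1.203, 1.212, -1.202]
contact_force: [-0.7, -0.9, 2.5]
width: 0.0006
t 4.67 tcp fix [  45.6 -101.6] 28.4 F [-0.7 -0.9  2.5] w 0.6
delta tool units [ 0.05 -0.05 -0.75]  toolx [ 0.001 -0.    -1.   ] tooly [1.    0.009 0.001] toolz [ 0.009 -1.     0.   ]
turn units [ 3.599e+01 -2.000e-02 -1.000e-02]
turn units [-0.01  0.01 -0.01]
```

```bash
python3 -m pendant '[{"tx":0,"ty":0,"tz":-0.1,"wx":0,"wy":0,"wz":0},{"tx":0,"ty":0,"tz":-0.1,"wx":0,"wy":0,"wz":0}]'
python3 - <<'E'
from h import *
to(44,-79,27)
s=imaging.grab_frame("scene");c=s[215:305,250:370]
cv2.imwrite("pics/scene6.png",cv2.resize(c,None,fx=6,fy=6,interpolation=cv2.INTER_CUBIC))
s=imaging.grab_frame("top");c=s[200:300,220:400]
cv2.imwrite("pics/top6.png",cv2.resize(c,None,fx=4,fy=4,interpolation=cv2.INTER_CUBIC))
E
```

```text
time_s: 4.83
tcp_pos: [0.6235, -0.0094, 0.0285]
tcp_rot: [1.204, 1.211, -1.203]
contact_force: [0.5, -3.3, 4.1]
width: 0.0003
t 4.83 tcp fix [ 45.9 -96.1] 28.5 F [ 0.5 -3.3  4.1] w 0.3
delta tool units [ 0.05 -0.06 -0.57]  toolx [ 0.002 -0.001 -1.   ] tooly [1.    0.008 0.002] toolz [ 0.008 -1.     0.001]
turn units [ 3.598e+01 -3.000e-02 -1.000e-02]
turn units [-0.02  0.01 -0.02]
```

View pics/scene6.png

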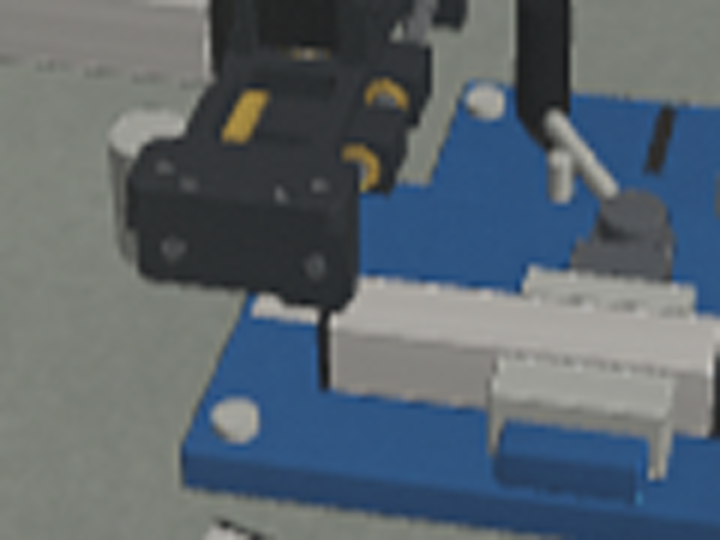

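View pics/top6.png

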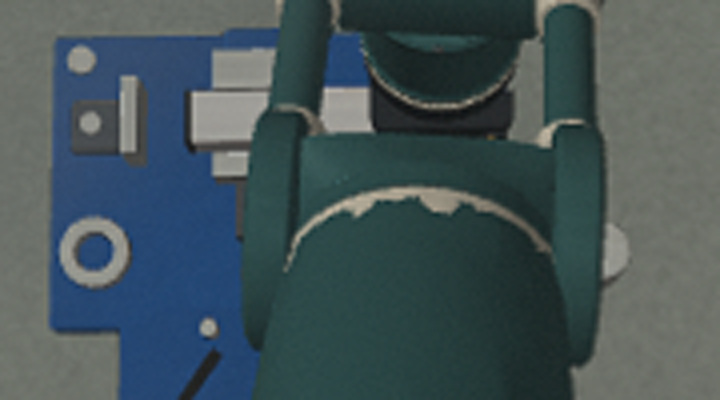

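The tube has not moved. The force is 3 N along y and 4 N upward, so the tip is riding on the tube's top edge, which means the real tip is above the reported height. I'll back off and find the bed height by touching it.

```bash
python3 -m pendant '[{"tx":0,"ty":0,"tz":0.4,"wx":0,"wy":0,"wz":0},{"tx":0,"ty":0,"tz":0.4,"wx":0,"wy":0,"wz":0},{"tx":0,"ty":0,"tz":0,"wx":0,"wy":0,"wz":0}]'
python3 -m pendant '[{"tx":0.1,"ty":-0.05,"tz":0,"wx":0,"wy":0,"wz":0},{"tx":0.05,"ty":0,"tz":0,"wx":0,"wy":0,"wz":0},{"tx":0,"ty":0,"tz":0,"wx":0,"wy":0,"wz":0}]'
python3 -c "
from h import *
to(44,-120,20)"
```

```text
time_s: 5.18
tcp_pos: [0.6222, -0.035, 0.027]
tcp_rot: [1.203, 1.213, -1.205]
contact_force: [-0.5, -0.7, -0.2]
width: 0.0004
time_s: 5.43
tcp_pos: [0.6203, -0.0329, 0.0221]
tcp_rot: [1.203, 1.215, -1.205]
contact_force: [0.1, -0.3, -0.3]
width: 0.0004
t 5.43 tcp fix [  42.5 -119.6] 22.1 F [ 0.1 -0.3 -0.3] w 0.4
delta tool units [0.07 0.05 0.01]  toolx [-0.002  0.    -1.   ] tooly [ 1.     0.008 -0.002] toolz [ 0.008 -1.    -0.   ]
turn units [3.598e+01 4.000e-02 1.000e-02]
turn units [-0.02 -0.    0.02]
```

```bash
for i in 1; do python3 -m pendant '[{"tx":0.1,"ty":0,"tz":0,"wx":0,"wy":0,"wz":0},{"tx":0.03,"ty":0,"tz":0,"wx":0,"wy":0,"wz":0},{"tx":0,"ty":0,"tz":0,"wx":0,"wy":0,"wz":0}]'; done
```

```text
time_s: 5.68
tcp_pos: [0.6211, -0.0327, 0.0188]
tcp_rot: [1.203, 1.214, -1.204]
contact_force: [-0.2, 0.2, 0.6]
width: 0.0003
```

```bash
python3 -m pendant '[{"tx":0.1,"ty":0,"tz":0,"wx":0,"wy":0,"wz":0},{"tx":0.03,"ty":0,"tz":0,"wx":0,"wy":0,"wz":0},{"tx":0,"ty":0,"tz":0,"wx":0,"wy":0,"wz":0}]'
```

```text
time_s: 5.93
tcp_pos: [0.6212, -0.0328, 0.0151]
tcp_rot: [1.203, 1.214, -1.203]
contact_force: [0.4, 0.1, 0.4]
width: 0.0005
```

```bash
python3 -m pendant '[{"tx":0.1,"ty":0,"tz":0,"wx":0,"wy":0,"wz":0},{"tx":0.03,"ty":0,"tz":0,"wx":0,"wy":0,"wz":0},{"tx":0,"ty":0,"tz":0,"wx":0,"wy":0,"wz":0}]'
```

```text
time_s: 6.18
tcp_pos: [0.6212, -0.0329, 0.0112]
tcp_rot: [1.203, 1.214, -1.204]
contact_force: [-0.2, 0.1, 0.2]
width: 0.0004
```

There's still no contact at reported z = 11 mm, so the tip really is roughly 20 mm higher than reported, which matches the pictures. The true tip height should now be about 33 mm, which is good for pushing.

```bash
python3 -m pendant '[{"tx":0,"ty":0,"tz":-0.15,"wx":0,"wy":0,"wz":0},{"tx":0,"ty":0,"tz":-0.15,"wx":0,"wy":0,"wz":0},{"tx":0,"ty":0,"tz":-0.1,"wx":0,"wy":0,"wz":0},{"tx":0,"ty":0,"tz":-0.1,"wx":0,"wy":0,"wz":0},{"tx":0,"ty":0,"tz":-0.1,"wx":0,"wy":0,"wz":0}]'
python3 -m pendant '[{"tx":0,"ty":0,"tz":-0.1,"wx":0,"wy":0,"wz":0},{"tx":0,"ty":0,"tz":-0.1,"wx":0,"wy":0,"wz":0},{"tx":0,"ty":0,"tz":0,"wx":0,"wy":0,"wz":0}]'
python3 - <<'E'
from h import *
to(44,-79,11)
s=imaging.grab_frame("scene");c=s[215:305,250:370]
cv2.imwrite("pics/scene7.png",cv2.resize(c,None,fx=6,fy=6,interpolation=cv2.INTER_CUBIC))
s=imaging.grab_frame("top");c=s[200:300,220:400]
cv2.imwrite("pics/top7.png",cv2.resize(c,None,fx=4,fy=4,interpolation=cv2.INTER_CUBIC))
E
```

```text
time_s: 6.6
tcp_pos: [0.6213, -0.0149, 0.0117]
tcp_rot: [1.202, 1.213, -1.203]
contact_force: [-0.5, -2.3, 1.0]
width: 0.0006
time_s: 6.85
tcp_pos: [0.6214, -0.0084, 0.0117]
tcp_rot: [1.203, 1.213, -1.203]
contact_force: [-0.2, -0.5, -0.5]
width: 0.0006
t 6.85 tcp fix [ 43.7 -95. ] 11.7 F [-0.2 -0.5 -0.5] w 0.6
delta tool units [ 0.02  0.01 -0.53]  toolx [ 0.  0. -1.] tooly [1.    0.008 0.   ] toolz [ 0.008 -1.    -0.   ]
turn units [ 3.599e+01 -0.000e+00  1.000e-02]
turn units [-0.01 -0.   -0.  ]
```

View pics/scene7.png

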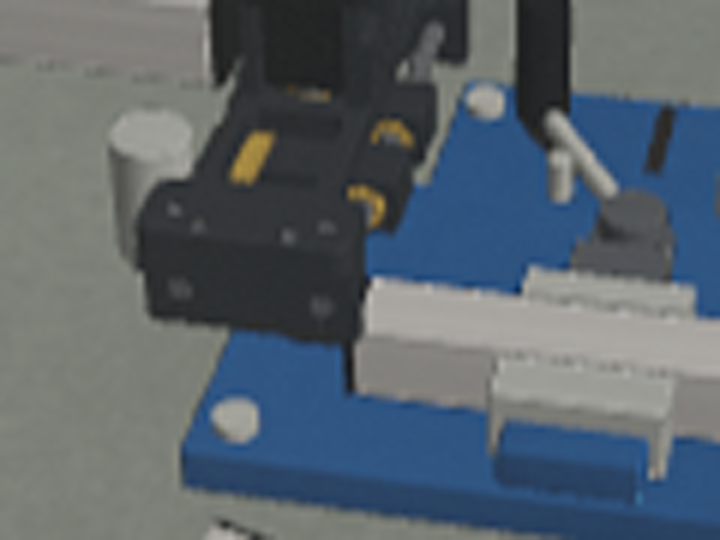

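View pics/top7.png

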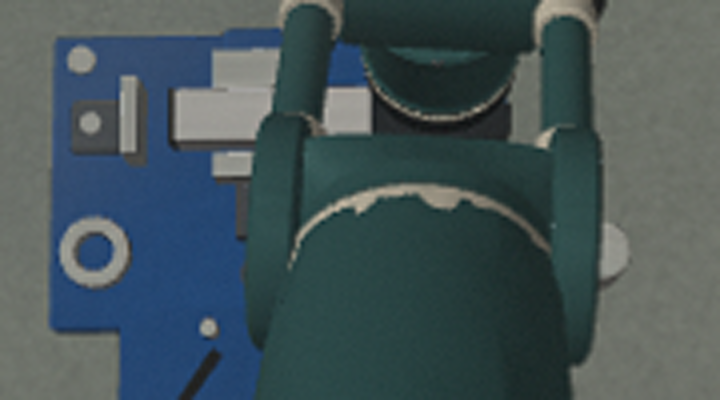

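The tube now slides: its stop end went from crop x = 187 to 169 with the stop face near 140, so about 16 mm remain.

```bash
python3 -m pendant '[{"tx":0,"ty":0,"tz":-0.1,"wx":0,"wy":0,"wz":0},{"tx":0,"ty":0,"tz":-0.1,"wx":0,"wy":0,"wz":0},{"tx":0,"ty":0,"tz":-0.1,"wx":0,"wy":0,"wz":0},{"tx":0,"ty":0,"tz":-0.05,"wx":0,"wy":0,"wz":0},{"tx":0,"ty":0,"tz":0,"wx":0,"wy":0,"wz":0}]'
python3 -m pendant '[{"tx":0,"ty":0,"tz":-0.05,"wx":0,"wy":0,"wz":0},{"tx":0,"ty":0,"tz":-0.05,"wx":0,"wy":0,"wz":0},{"tx":0,"ty":0,"tz":0,"wx":0,"wy":0,"wz":0}]'
python3 - <<'E'
from h import *
to(44,-79,11)
s=imaging.grab_frame("scene");c=s[215:305,300:420]
cv2.imwrite("pics/scene8.png",cv2.resize(c,None,fx=6,fy=6,interpolation=cv2.INTER_CUBIC))
E
```

```text
time_s: 7.37
tcp_pos: [0.6212, 0.002, 0.0116]
tcp_rot: [1.203, 1.213, -1.203]
contact_force: [0.7, 0.3, 0.8]
width: 0.0007
time_s: 7.62
tcp_pos: [0.6211, 0.0048, 0.0116]
tcp_rot: [1.203, 1.213, -1.203]
contact_force: [0.1, -0.3, 1.0]
width: 0.0003
t 7.62 tcp fix [ 43.6 -81.8] 11.6 F [ 0.1 -0.3  1. ] w 0.3
delta tool units [ 0.02  0.01 -0.09]  toolx [-0.  0. -1.] tooly [ 1.     0.008 -0.   ] toolz [ 0.008 -1.    -0.   ]
turn units [35.98  0.    0.  ]
turn units [-0.02 -0.    0.  ]
```

View pics/scene8.png

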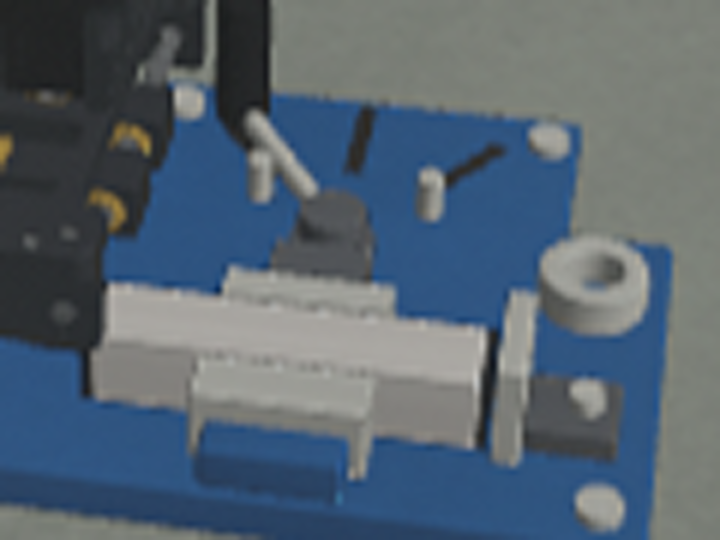

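The tube's black end at crop (487,390) is a few mm short of the stop plate at (502,390). I'll carry on in small steps until the force rises.

```bash
python3 -m pendant '[{"tx":0,"ty":0,"tz":-0.07,"wx":0,"wy":0,"wz":0},{"tx":0,"ty":0,"tz":0,"wx":0,"wy":0,"wz":0}]'; python3 -m pendant '[{"tx":0,"ty":0,"tz":-0.05,"wx":0,"wy":0,"wz":0},{"tx":0,"ty":0,"tz":0,"wx":0,"wy":0,"wz":0}]'
```

```text
time_s: 7.83
tcp_pos: [0.6212, 0.0069, 0.0116]
tcp_rot: [1.203, 1.213, -1.203]
contact_force: [-0.3, -0.9, 0.1]
width: 0.0005
time_s: 8.0
tcp_pos: [0.6213, 0.0069, 0.0116]
tcp_rot: [1.201, 1.212, -1.203]
contact_force: [1.1, -6.7, -0.1]
width: 0.0008
```

```bash
python3 -m pendant '[{"tx":0,"ty":0,"tz":-0.04,"wx":0,"wy":0,"wz":0},{"tx":0,"ty":0,"tz":0,"wx":0,"wy":0,"wz":0}]'
python3 - <<'E'
from h import *
to(44,-79,11)
s=imaging.grab_frame("scene");c=s[235:295,340:420]
cv2.imwrite("pics/scene9.png",cv2.resize(c,None,fx=8,fy=8,interpolation=cv2.INTER_CUBIC))
E
```

```text
time_s: 8.17
tcp_pos: [0.6214, 0.0069, 0.0116]
tcp_rot: [1.2, 1.21, -1.204]
contact_force: [1.2, -9.7, -0.4]
width: 0.0004
t 8.17 tcp fix [ 44.  -79.7] 11.6 F [ 1.2 -9.7 -0.4] w 0.4
delta tool units [ 0.02  0.   -0.02]  toolx [ 0.001 -0.004 -1.   ] tooly [1.    0.009 0.001] toolz [ 0.009 -1.     0.004]
turn units [ 3.599e+01 -1.000e-02 -7.000e-02]
turn units [-0.01  0.04 -0.01]
```

View pics/scene9.png

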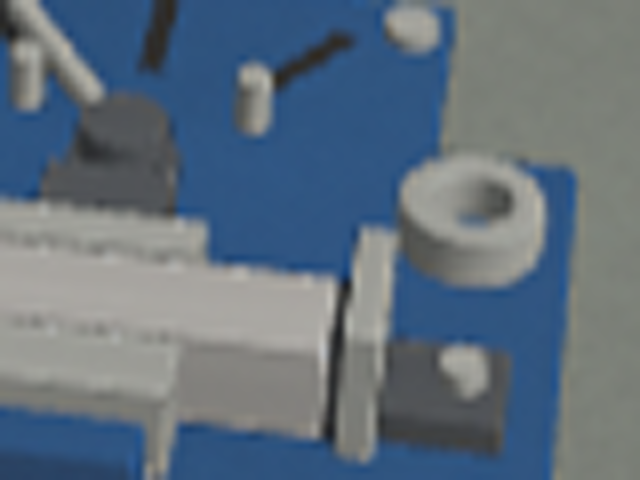

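The tube is butted: the force rose to 10 N, the TCP stopped, and the picture shows no gap at crop (340,370). Now I back off, rise and go round to the -y side of the knob.

```bash
python3 -m pendant '[{"tx":0,"ty":0,"tz":0.3,"wx":0,"wy":0,"wz":0},{"tx":0,"ty":0,"tz":0.5,"wx":0,"wy":0,"wz":0},{"tx":-0.6,"ty":0,"tz":0,"wx":0,"wy":0,"wz":0},{"tx":-0.6,"ty":-0.3,"tz":0,"wx":0,"wy":0,"wz":0},{"tx":0,"ty":-0.8,"tz":0,"wx":0,"wy":0,"wz":0},{"tx":0,"ty":-0.8,"tz":0,"wx":0,"wy":0,"wz":0},{"tx":0,"ty":-0.8,"tz":0,"wx":0,"wy":0,"wz":0},{"tx":0,"ty":-0.8,"tz":0,"wx":0,"wy":0,"wz":0}]'
python3 -m pendant '[{"tx":0,"ty":-0.8,"tz":0,"wx":0,"wy":0,"wz":0},{"tx":0,"ty":-0.6,"tz":0,"wx":0,"wy":0,"wz":0},{"tx":0,"ty":-0.3,"tz":0,"wx":0,"wy":0,"wz":0},{"tx":0,"ty":0,"tz":0,"wx":0,"wy":0,"wz":0},{"tx":0,"ty":0,"tz":0,"wx":0,"wy":0,"wz":0}]'
python3 - <<'E'
from h import *
to(-112,-84,28)
s=imaging.grab_frame("scene");c=s[180:300,260:420]
cv2.imwrite("pics/scene10.png",cv2.resize(c,None,fx=5,fy=5,interpolation=cv2.INTER_CUBIC))
s=imaging.grab_frame("top");c=s[195:325,220:390]
cv2.imwrite("pics/top10.png",cv2.resize(c,None,fx=4.5,fy=4.5,interpolation=cv2.INTER_CUBIC))
E
```

```text
time_s: 8.88
tcp_pos: [0.5153, -0.0159, 0.0477]
tcp_rot: [1.204, 1.213, -1.203]
contact_force: [0.3, -0.0, 0.2]
width: 0.0004
time_s: 9.3
tcp_pos: [0.4661, -0.0162, 0.048]
tcp_rot: [1.204, 1.212, -1.202]
contact_force: [-0.0, 0.7, -1.0]
width: 0.0006
t 9.3 tcp fix [-111.6 -101.3] 48.0 F [-0.   0.7 -1. ] w 0.6
delta tool units [ 0.67 -0.01 -0.58]  toolx [ 0.002  0.    -1.   ] tooly [1.    0.008 0.002] toolz [ 0.008 -1.    -0.   ]
turn units [ 3.598e+01 -3.000e-02  0.000e+00]
turn units [-0.02 -0.   -0.02]
```

View pics/scene10.png

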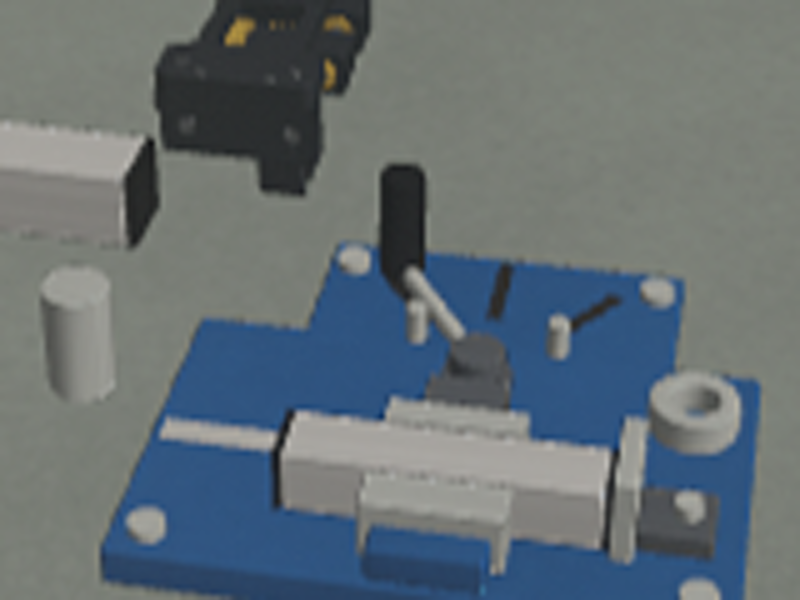

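View pics/top10.png

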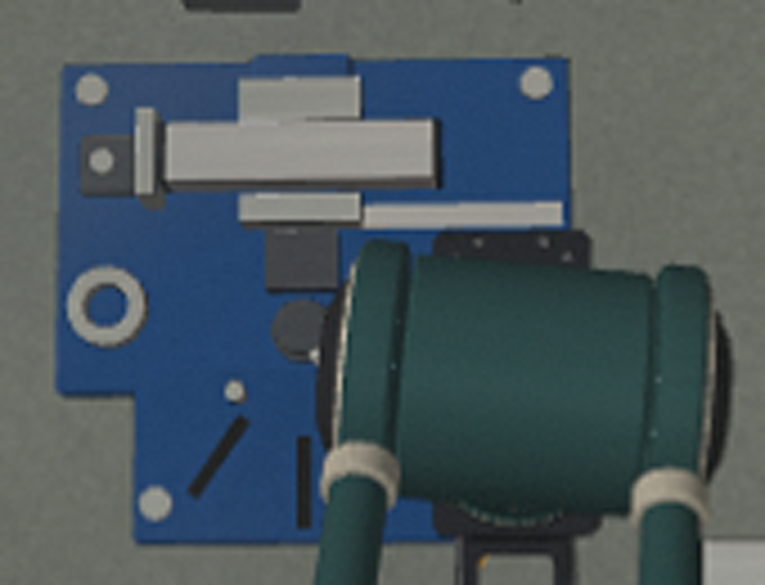

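The tube lies against the stop (crop x ≈ 160 in the top view) and the lever is still off. The fingertips now show at scene crop (285,190), again about 20 mm above the reported height. I lower beside the knob to reported z = 30 mm (really about 50) and go up to it.

```bash
python3 -m pendant '[{"tx":0.3,"ty":0,"tz":0,"wx":0,"wy":0,"wz":0},{"tx":0.3,"ty":0,"tz":-0.2,"wx":0,"wy":0,"wz":0},{"tx":0,"ty":-0.05,"tz":-0.3,"wx":0,"wy":0,"wz":0},{"tx":0,"ty":0,"tz":-0.2,"wx":0,"wy":0,"wz":0},{"tx":0,"ty":0,"tz":-0.2,"wx":0,"wy":0,"wz":0},{"tx":0,"ty":0,"tz":0,"wx":0,"wy":0,"wz":0}]'
python3 - <<'E'
from h import *
to(-115,-55,30)
s=imaging.grab_frame("scene");c=s[180:300,260:420]
cv2.imwrite("pics/scene11.png",cv2.resize(c,None,fx=5,fy=5,interpolation=cv2.INTER_CUBIC))
E
```

```text
time_s: 9.9
tcp_pos: [0.4636, 0.0124, 0.0295]
tcp_rot: [1.202, 1.214, -1.202]
contact_force: [0.5, 0.1, -0.7]
width: 0.0006
t 9.9 tcp fix [-113.8  -72.7] 29.5 F [ 0.5  0.1 -0.7] w 0.6
delta tool units [-0.02 -0.04 -0.59]  toolx [-0.  0. -1.] tooly [ 1.    0.01 -0.  ] toolz [ 0.01 -1.   -0.  ]
turn units [3.6e+01 0.0e+00 1.0e-02]
turn units [-0. -0.  0.]
```

View pics/scene11.png

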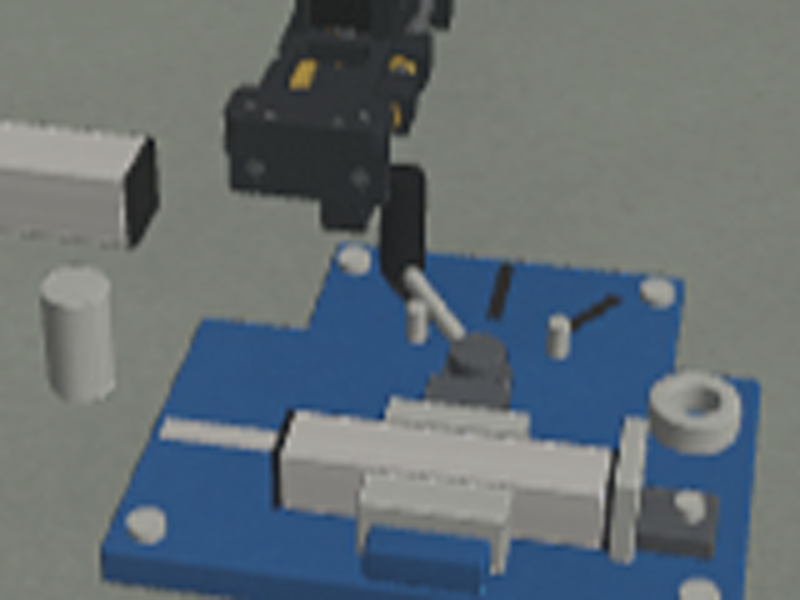

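The tip stands just on the knob's -y side at mid-height (crop (345,225), knob (403,215)). Now I push along the arc.

```bash
python3 -m pendant '[{"tx":0,"ty":0,"tz":-0.15,"wx":0,"wy":0,"wz":0},{"tx":0,"ty":-0.05,"tz":-0.15,"wx":0,"wy":0,"wz":0},{"tx":0,"ty":-0.05,"tz":-0.15,"wx":0,"wy":0,"wz":0},{"tx":0,"ty":-0.05,"tz":-0.15,"wx":0,"wy":0,"wz":0}]'
python3 -m pendant '[{"tx":0,"ty":-0.05,"tz":-0.15,"wx":0,"wy":0,"wz":0},{"tx":0,"ty":-0.05,"tz":-0.15,"wx":0,"wy":0,"wz":0},{"tx":0,"ty":-0.05,"tz":-0.15,"wx":0,"wy":0,"wz":0},{"tx":0,"ty":-0.05,"tz":-0.15,"wx":0,"wy":0,"wz":0}]'
python3 - <<'E'
from h import *
to(-125,-20,30)
s=imaging.grab_frame("scene");c=s[180:300,260:420]
cv2.imwrite("pics/scene12.png",cv2.resize(c,None,fx=5,fy=5,interpolation=cv2.INTER_CUBIC))
E
```

```text
time_s: 10.28
tcp_pos: [0.4581, 0.0276, 0.0297]
tcp_rot: [1.199, 1.212, -1.205]
contact_force: [-1.7, -9.5, 2.0]
width: 0.0006
time_s: 10.62
tcp_pos: [0.4525, 0.0472, 0.0297]
tcp_rot: [1.204, 1.213, -1.204]
contact_force: [-0.3, 0.5, 0.6]
width: 0.0004
t 10.62 tcp fix [-124.5  -37.8] 29.7 F [-0.3  0.5  0.6] w 0.4
delta tool units [-0.01 -0.02 -0.59]  toolx [ 0.  0. -1.] tooly [1.    0.008 0.   ] toolz [ 0.008 -1.    -0.   ]
turn units [35.97 -0.    0.  ]
turn units [-0.03 -0.   -0.  ]
```

View pics/scene12.png

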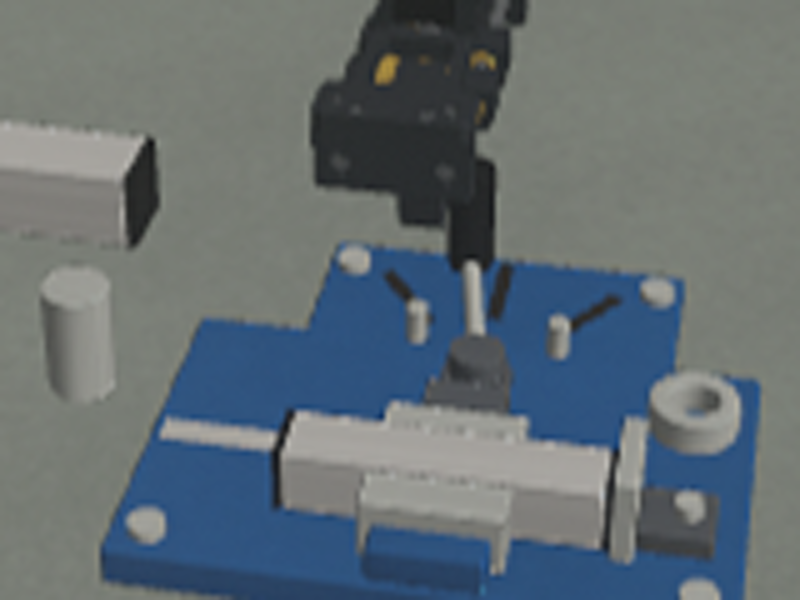

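The lever is over the first hump (peak 9.5 N) and moving to its first detent. I continue the push.

```bash
python3 -m pendant '[{"tx":0,"ty":0,"tz":-0.15,"wx":0,"wy":0,"wz":0},{"tx":0,"ty":0,"tz":-0.15,"wx":0,"wy":0,"wz":0},{"tx":0,"ty":0,"tz":-0.15,"wx":0,"wy":0,"wz":0},{"tx":0,"ty":0,"tz":-0.15,"wx":0,"wy":0,"wz":0},{"tx":0,"ty":0,"tz":-0.15,"wx":0,"wy":0,"wz":0},{"tx":0,"ty":0.02,"tz":-0.15,"wx":0,"wy":0,"wz":0},{"tx":0,"ty":0.03,"tz":-0.15,"wx":0,"wy":0,"wz":0}]'
python3 -m pendant '[{"tx":0,"ty":0.05,"tz":-0.15,"wx":0,"wy":0,"wz":0},{"tx":0,"ty":0.05,"tz":-0.15,"wx":0,"wy":0,"wz":0},{"tx":0,"ty":0.05,"tz":-0.15,"wx":0,"wy":0,"wz":0}]'
python3 - <<'E'
from h import *
to(-112,26,30)
s=imaging.grab_frame("scene");c=s[180:300,260:420]
cv2.imwrite("pics/scene13.png",cv2.resize(c,None,fx=5,fy=5,interpolation=cv2.INTER_CUBIC))
E
```

```text
time_s: 11.25
tcp_pos: [0.4526, 0.0778, 0.0293]
tcp_rot: [1.199, 1.214, -1.206]
contact_force: [-4.1, -6.7, 3.7]
width: 0.0001
time_s: 11.5
tcp_pos: [0.4568, 0.0918, 0.0288]
tcp_rot: [1.201, 1.215, -1.206]
contact_force: [-0.7, -1.3, 0.3]
width: 0.0001
t 11.5 tcp fix [-119.9    6.7] 28.8 F [-0.7 -1.3  0.3] w 0.1
delta tool units [-0.04  0.26 -0.64]  toolx [-0.003 -0.001 -1.   ] tooly [ 1.     0.008 -0.003] toolz [ 0.008 -1.     0.001]
turn units [ 3.598e+01  6.000e-02 -2.000e-02]
turn units [-0.01  0.01  0.04]
```

View pics/scene13.png

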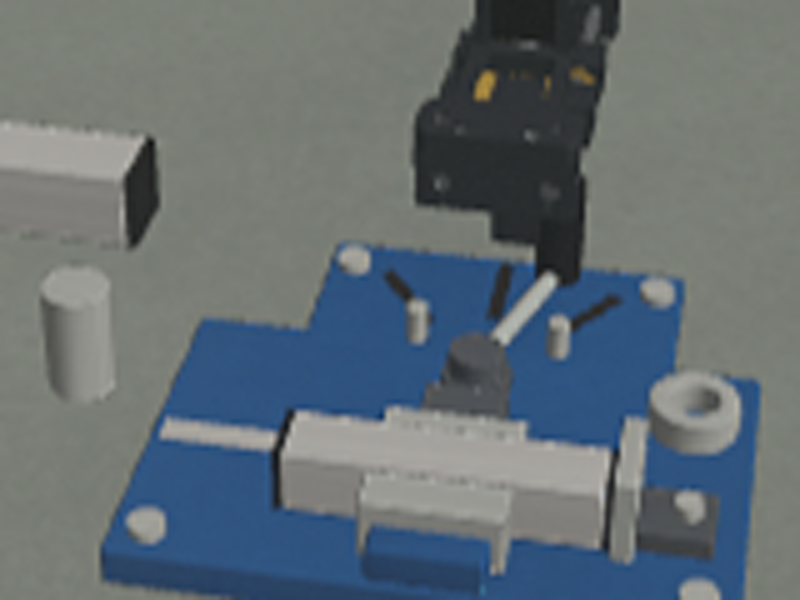

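The lever is about at the second hump (~0.95 rad). I push on to the hard stop with smaller rows at the end.

```bash
python3 -m pendant '[{"tx":0,"ty":0.06,"tz":-0.15,"wx":0,"wy":0,"wz":0},{"tx":0,"ty":0.06,"tz":-0.15,"wx":0,"wy":0,"wz":0},{"tx":0,"ty":0.06,"tz":-0.15,"wx":0,"wy":0,"wz":0},{"tx":0,"ty":0.05,"tz":-0.1,"wx":0,"wy":0,"wz":0},{"tx":0,"ty":0,"tz":0,"wx":0,"wy":0,"wz":0}]'
python3 -m pendant '[{"tx":0,"ty":0,"tz":-0.1,"wx":0,"wy":0,"wz":0},{"tx":0,"ty":0,"tz":0,"wx":0,"wy":0,"wz":0}]'
python3 - <<'E'
from h import *
to(-112,27,30)
s=imaging.grab_frame("scene");c=s[180:300,260:420]
cv2.imwrite("pics/scene14.png",cv2.resize(c,None,fx=5,fy=5,interpolation=cv2.INTER_CUBIC))
E
```

```text
time_s: 11.97
tcp_pos: [0.466, 0.1093, 0.0299]
tcp_rot: [1.204, 1.213, -1.202]
contact_force: [0.2, 0.2, -0.8]
width: 0.0006
time_s: 12.13
tcp_pos: [0.4652, 0.1119, 0.0296]
tcp_rot: [1.203, 1.213, -1.203]
contact_force: [-1.0, -0.7, 0.1]
width: 0.0003
t 12.13 tcp fix [-111.2   26.8] 29.6 F [-1.  -0.7  0.1] w 0.3
delta tool units [-0.01 -0.03 -0.01]  toolx [-0.  0. -1.] tooly [ 1.     0.008 -0.   ] toolz [ 0.008 -1.    -0.   ]
turn units [35.98  0.    0.  ]
turn units [-0.02 -0.    0.  ]
```

View pics/scene14.png

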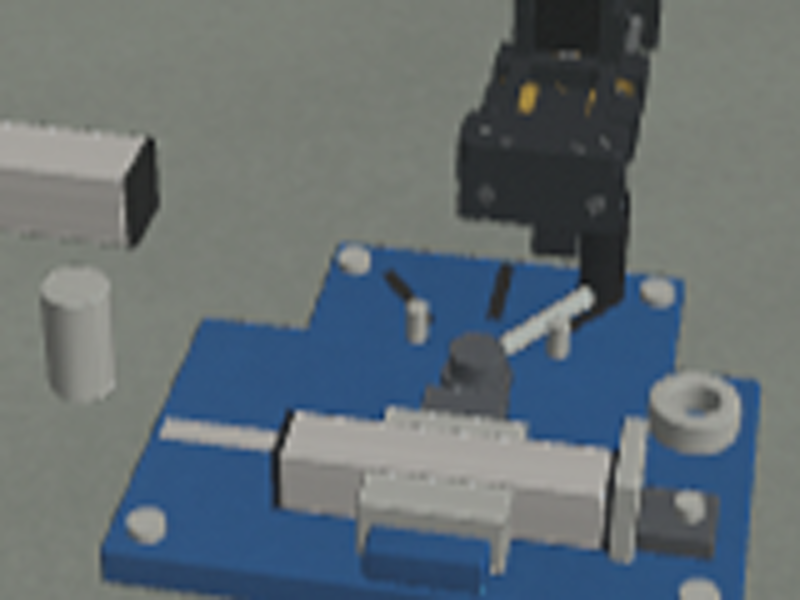

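The bar lies against the second pin (560,335). A small extra push should confirm the hard stop by force.

```bash
python3 -m pendant '[{"tx":0,"ty":0,"tz":-0.1,"wx":0,"wy":0,"wz":0},{"tx":0,"ty":0,"tz":0,"wx":0,"wy":0,"wz":0}]'; python3 -m pendant '[{"tx":0,"ty":0,"tz":-0.1,"wx":0,"wy":0,"wz":0},{"tx":0,"ty":0,"tz":0,"wx":0,"wy":0,"wz":0},{"tx":0,"ty":0,"tz":0,"wx":0,"wy":0,"wz":0}]'
```

```text
time_s: 12.35
tcp_pos: [0.4652, 0.1138, 0.0295]
tcp_rot: [1.201, 1.212, -1.203]
contact_force: [1.0, -4.4, 0.5]
width: 0.0002
time_s: 12.6
tcp_pos: [0.4652, 0.1139, 0.0295]
tcp_rot: [1.197, 1.21, -1.205]
contact_force: [1.1, -16.5, 0.8]
width: 0.0006
```

Hard stop: 16 N with no further motion. I back off and rise clear, then check from both cameras.

```bash
python3 -m pendant '[{"tx":0,"ty":0,"tz":0.4,"wx":0,"wy":0,"wz":0},{"tx":0,"ty":0,"tz":0.8,"wx":0,"wy":0,"wz":0},{"tx":0,"ty":0,"tz":0.8,"wx":0,"wy":0,"wz":0},{"tx":-0.6,"ty":0,"tz":0.8,"wx":0,"wy":0,"wz":0},{"tx":-1,"ty":0,"tz":0.8,"wx":0,"wy":0,"wz":0},{"tx":-1,"ty":0,"tz":0.8,"wx":0,"wy":0,"wz":0},{"tx":-1,"ty":0,"tz":0.8,"wx":0,"wy":0,"wz":0},{"tx":0,"ty":0,"tz":0.8,"wx":0,"wy":0,"wz":0}]'
python3 -m pendant '[{"tx":0,"ty":0,"tz":0.8,"wx":0,"wy":0,"wz":0},{"tx":0,"ty":0,"tz":0.8,"wx":0,"wy":0,"wz":0},{"tx":0,"ty":0,"tz":0.5,"wx":0,"wy":0,"wz":0},{"tx":0,"ty":0,"tz":0,"wx":0,"wy":0,"wz":0},{"tx":0,"ty":0,"tz":0,"wx":0,"wy":0,"wz":0},{"tx":0,"ty":0,"tz":0,"wx":0,"wy":0,"wz":0}]'
python3 - <<'E'
from h import *
s=imaging.grab_frame("scene");c=s[180:300,260:420]
cv2.imwrite("pics/scene15.png",cv2.resize(c,None,fx=5,fy=5,interpolation=cv2.INTER_CUBIC))
s=imaging.grab_frame("top");cv2.imwrite("pics/topf.png",s);c=s[195:325,220:390]
cv2.imwrite("pics/top15.png",cv2.resize(c,None,fx=4.5,fy=4.5,interpolation=cv2.INTER_CUBIC))
E
```

```text
time_s: 13.27
tcp_pos: [0.471, -0.0643, 0.1443]
tcp_rot: [1.208, 1.204, -1.196]
contact_force: [1.1, 0.2, 1.3]
width: -0.0001
time_s: 13.77
tcp_pos: [0.4668, -0.1248, 0.1373]
tcp_rot: [1.204, 1.214, -1.203]
contact_force: [0.1, 0.6, 0.5]
width: 0.0005
```

View pics/scene15.png

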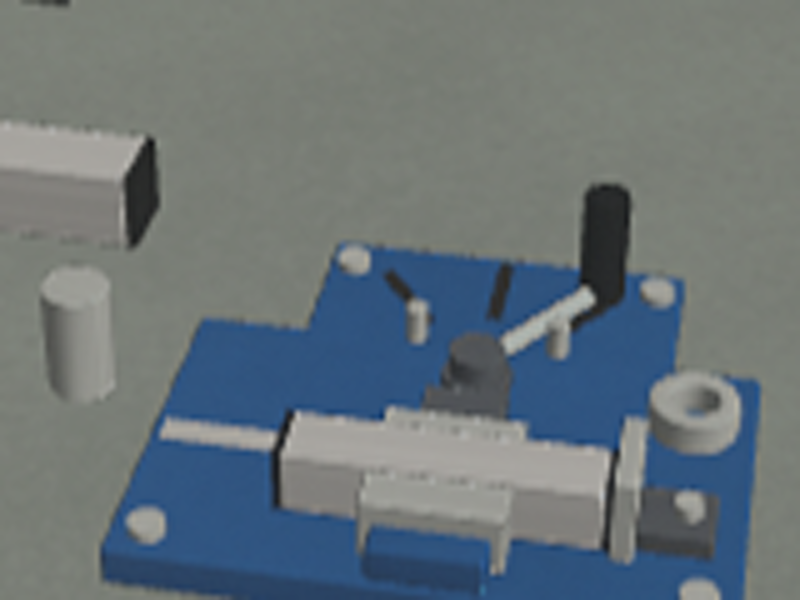

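View pics/top15.png

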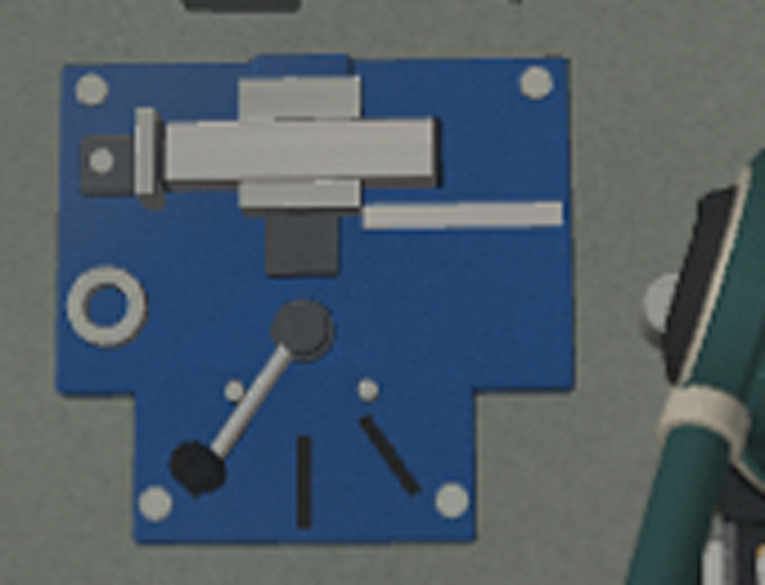

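The lever bar is on the far pin. The jaw has advanced against the tube, its rear edge going from crop y = 222 to 208. The tube sits at the stop. I'll put numbers to that.

```bash
python3 - <<'E'
from h import *
def inf(c,z): return ((ray("top",ctop(c),z)[:,:2]-O)@MF*1e3).round(1)
k=inf([(198,466)],.084)[0];print("knob",k,"angle",0.6-np.arctan2(-(k[1]),-(k[0]+40)))
t=inf([(164,123),(435,119),(437,180),(166,185)],.05);print("tube light top",t.tolist(),"yaw",np.arctan2(-(t[0]-t[1])[0],(t[0]-t[1])[1]))
print("stop face top",inf([(155,108),(153,194)],.06).tolist())
print("offcut/collar",inf([(106,306)],.036))
E
```

```text
knob [-111.7   45.1] angle 1.1614775454133537
tube light top [[60.6, 67.7], [60.8, -66.5], [30.1, -67.2], [29.3, 66.3]] yaw 0.0014903118623796126
stop face top [[66.0, 70.9], [22.9, 71.3]]
offcut/collar [[-28.6  97.3]]
```

View pics/topf.png

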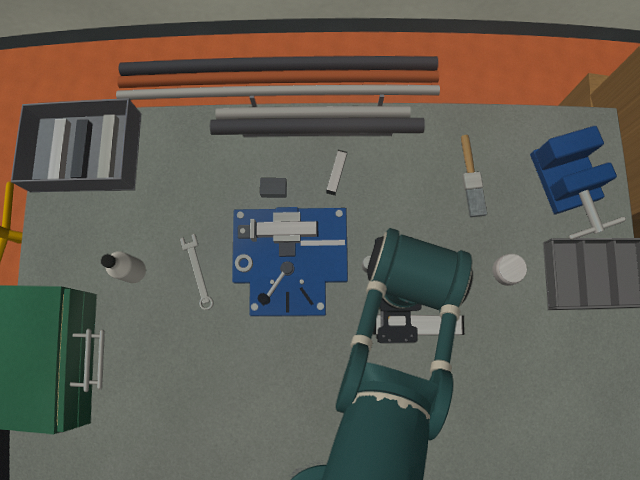

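The numbers agree:
- **Tube:** the light part ends at y ≈ 67 mm and the plug adds about 2.8 mm, so its end is at about 70 mm, with the stop face at 70. Yaw is about 0.001 rad.
- **Lever:** about 1.16 rad from the knob pixel and about 1.2 from the contact position. The bar is still on the pin after letting go.
- **Bystanders:** they look unmoved.
- **Robot:** free of everything.

I'm handing in.

```bash
python3 -c "
from workcell import order
print(order.finish_job())"
```

```text
the job is handed in; nothing more can be done
None
```

I pushed the tube along the fixture until it butted against the length stop. Then I pushed the clamp lever over its first click to the second stop and backed the arm clear. The job was handed in at about 14 s; no verdict was reported.

**Last checks:**
- **Tube:** its end is at y ≈ 70 mm against the stop face at 70 mm, with a yaw of about 0.001 rad. When it butted, the push force rose to about 10 N and the fingertips stopped moving.
- **Lever:** the bar rests on the second pin and stayed there after I let go. Pushing against the stop gave 16.5 N with no motion. The angle came out at about 1.16 rad from the knob in the picture and about 1.2 rad from the contact position, so the two differ slightly, but both are above 1.12.
- **Jaw:** it has visibly moved up against the tube. I could not measure the clamping force itself.
- **Bystanders:** in the last top view the other things are where they were, except that the arm partly hid the round offcut.

**What disagreed:** the fingertips really stood roughly 20 mm higher than the reported TCP height, as seen in the scene camera and by touch. My first push at the tube therefore rode on its top edge with about 4 N and did not move it. I backed off, lowered the tool and pushed again.

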